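# Sweep the laying jig clear and lay the border tile home

### The arm

A 6-joint arm with a two-finger parallel gripper is mounted at the origin on the work surface. World frame = base frame: x ahead of the robot, y to its left, z up, the work surface at z = 0. Lengths are in m, angles in rad, forces in N, time in s.
With the tool pointing down it reaches from about 0.35 to 0.775 m from the base axis. Payload 5.5 kg.
Tool frame: the origin (TCP) lies between the finger pads; the fingertips stand 17 mm ahead of it and the grasp point (between the pads) lies 2 mm behind it (env.tip_extent is the distance from the TCP to the fingertips, in m); z points along the fingers, y is the line along which they close (so a half turn about z gives the same grasp; the last joint's range is limited). The gripper opens to 85 mm and grips with 20 to 120 N. Pads are 22 mm wide; open, the fingers measure 114 mm over their backs; the gripper's body (76 mm by 85 mm) begins 54 mm behind the grasp point. The pads swing forward as they close: fully open they stand 13 mm farther back than shut.
Start: joints at [-1.451, 0.313, 0.046, 1.304, 0, 1.431], TCP at [0.148, -0.556, 0.248] pointing down, gripper open.
Joint ranges: [-2.76, 2.76], [-0.86, 1.69], [-1.03, 1.26], [-2.2, 2.34], [-1.47, 1.5], [-3.14, 3.14]. Speed limits (rad/s): [2.57, 2.57, 3.14, 3.14, 3.14, 3.14].

### API

Orientations are given as a 3x3 rotation matrix whose columns are the frame's x, y, z axes.
In Python, from bench import env gives the robot as it stands. The module is installed in compiled form; this text tells all that it offers.
- The arm moves only by the tool carry_out, never from a script. Its argument "series" is a list that holds one entry, the list of rows, each a list of 7 numbers: the turn, a rotation vector about the world's x, y, z in rad, then the shift along the world's x, y, z in m, then the opening, from 0 (shut) to 1 (fully open). A call has 1 to 20 rows; each row is the pose to reach, as a shift and turn from the pose commanded when the call began; what a row does not reach only later rows make up. A row lasts 1/10 s, in which the tool goes at most 50 mm and 8.59 degrees, less where a joint would pass 70% of its speed; a pose out of reach is approached as far as the arm can. A call with a gripper value outside its range is refused whole. The fingers move at their own pace and stop on an object; "squeeze" is the grip in N (left out, the last holds). Time passes only in rows, so rows that repeat a pose let the fingers close. It gives the time, the measured TCP pose, the force, the opening and the grip force at its end, in the units of the state.
- env.read_state(): the state, without advancing time (a new reading comes with each control period).
- env.camera(name): name is "scene" or "top" or "wrist"; returns the picture (400x640x3 uint8, red, green, blue); there is no depth.
- env.get_calibration(name): a dict with "intrinsics" (3x3 intrinsics, pixels), "cam_to_world" (4x4, takes a point from camera to world coordinates); the wrist camera has in their place "T_tool_cam" (4x4, takes a point from camera to tool coordinates, whose origin is the TCP and whose axes are the flange's). Camera axes: x right, y down, z forward; pixel columns grow to the right and rows downward; lengths in m; the calibration is good to about 2 mm. The wrist camera is an equidistant fisheye: a pixel r from the principal point sees the ray r / f radians off the axis. A picture is of the moment at which its call begins: read the wrist's pose just before it. get_calibration takes no time and is no camera call.
- env.close_job(): hands the job in; it is judged then, once.
Trained networks look in the newest picture that a camera, given by its name, has taken for a name from the list of things; names that differ only in an ending like _2 or _b are one class to them, and where a whole thing is asked for, a point or a joint stands for the part that bears it (a point fixed in the world has none). Each returns a list of dicts, best first, with "conf" (0 to 1); they miss things now and then, are a little off and sometimes report something else, mostly with a low value. They report only what shows in the picture. A call takes as long as a camera call. They do not tell look-alikes from the thing itself.
- env.search_frame(label, camera): "extent" ([left, top, width, height] in pixels, round what is visible of it).
- env.trace(label, camera): "mask" (400x640 bool, what is visible of it) and "extent" ([left, top, width, height] in pixels, round what is visible of it).
- env.spot_point(label, camera): "xy" ([column, row] in pixels: a listed point, or the origin of a listed thing).
The state is a dict: "time": time; "qpos": joint angles; "qvel": joint speeds; "joint_torque": joint torques, N m; "ee_pos": TCP position; "orientation": TCP orientation; "wrist_force": force on the tool from outside, world axes, zero at the start; "torque": the same for the moment, N m; "finger_gap": opening from 0.0 (shut) to 1.0 (fully open); "gripper_force": force on a finger pad.
Only numpy, scipy, OpenCV 4.12 (cv2) and the standard library are available. Lean on these libraries where they do the work, as an engineer would, in place of code of your own. Each camera call takes 0.05 s, during which the arm holds its last target. There are 200 camera calls.

### The job

Sweep the three sharp offcuts off the jig's deck into its blue catch tray with the grout float, never touching them with the gripper, and stand the float back flat on the bench. Only then take the border tile from the sloping rack, lay it gently, pattern up, on the jig's deck and slide it gently fully home: its long side flush against the long fence, and one end pressing the end stop's sprung red pad fully in. Leave the paint tin, the jar and the steel grid alone.

Things in the scene. Friction and masses are not known exactly. Their poses are not given: they have to be found in the camera images.
- jig: Fixed jig. Plywood deck 180 mm wide (x -90 to 90), 315 mm long (y -135 to 180), top 45 mm above the bench; origin on the bench. Aluminium long fence along its +x side: x 70 to 90 mm, full length, 14 mm above the deck. Sides x = -90 and y = -135 are open; beyond y = -135 lies the blue catch tray, as wide as the deck, to y = -290 mm.
- stop_pad (a joint): Sprung red pad of the end stop: 0 = out, 0.010 m = pressed fully in (about 1 N). The stop (aluminium bar across the deck, 26 mm high) is set at a different place each time, not reported: the pad's face, when out, is at y = 110 to 140 mm in the jig's frame; see or feel for it. Pad: x -59 to 51 mm, 2 to 18 mm above the deck; faces the jig's -y and gives way to +y.
- jig_tray (a point): Centre of the catch tray's floor, 5 mm above the bench; axes as the jig's. Inside 170 mm (x) by 150 mm (y); side walls 40 mm high, far wall (-y) 55 mm above the bench; the fourth side is the deck's end.
- offcut_a: Tile offcut with a terracotta face, 60 x 28 x 20 mm (x, y, z), about 70 g; origin at the centre of its underside. Starts flat on the deck.
- offcut_b: Tile offcut with a blue face, same size and origin.
- offcut_c: Tile offcut with a yellow face, same size and origin.
- float: Grout float standing on the bench, about 0.35 kg: flat black sole 140 x 60 mm (x, y), 17 mm thick, with an orange handle bar above it along x, 115 mm long, 28 mm wide, from 50 to 76 mm above the underside. Origin at the centre of the underside.
- tile: Cement border tile 160 x 60 x 18 mm (x, y, z), about 0.4 kg, cream with a pattern of diamonds on top (+z); origin at the centre of its underside. Starts lying lengthways up the rack's 30 degree slope; its pose gives the slope.
- rack: Fixed wooden drying rack, 40 mm wide (narrower than the tile, which overhangs it 10 mm each side): a board sloping 30 degrees, rising towards its +x, with a 8 mm lip at the low end; 150 mm long, 107 mm high. Origin at the bench; the tile's underside centre is 60 mm above it.
- tin: Green paint tin, 72 mm across, 90 mm high, origin at its base. Leave alone.
- grid: Steel pattern grid, 133 mm square, 28 mm high, origin at its base. Leave alone.
- jar: Jar with yellow label, 70 mm across, 100 mm high, origin at its base. Leave alone.
There are look-alikes about, which are no part of the job. What is shaped like the offcut_c but purple is not meant.

How it is judged:
By the outcome, as a careful person would: the job done as asked, in the order asked, and still so for the second after the job is handed in, with the robot touching nothing.
It also fails if it takes over 72 s, if anything falls off the work surface, if the arm or the gripper's body presses on something with over 40 N, if the wrist force passes 120 N, or if a joint passes its speed limit or range.

## Working session

There is one attempt and no reset: what is moved stays moved. The work goes in short steps, Python scripts to look and compute and a tool call to move; the robot and the scene stay as the last step left them, time stands still between calls to the robot, and variables do not carry over. Pictures are saved under pics/ and viewed, at most 10 in all, crops included, and the job is handed in when it is done.

Besides the shell and the picture viewer there is one more tool, called after ">>>" as name([rows], argument=value, ...), one row to a line, values as JSON. carry_out: Moves the arm, as the interface text tells. Its arguments: {"type":"object","properties":{"series":{"type":"array","items":{"type":"array","items":{"type":"array","items":{"type":"number"}}}},"squeeze":{"type":"number"}},"required":["series"]}

```bash
mkdir -p pics && ls && python3 - <<'E'
from bench import env
import cv2,numpy as np
np.set_printoptions(precision=4,suppress=True)
for c in("scene","top"):
    im=env.camera(c);cv2.imwrite(f"pics/{c}0.png",im[:,:,::-1])
    k=env.get_calibration(c);print(c,k["intrinsics"],k["cam_to_world"])
    for l in["jig","stop_pad","jig_tray","offcut_a","float","tile","rack","tin","grid","jar"]:
        try:
            r=env.spot_point(l,c);print(l,[(np.round(d["xy"],1),round(d["conf"],2)) for d in r[:5]])
        except Exception as e:print(l,e)
print(env.read_state())
E
```

```text
pics
scene [[438.8624   0.     320.5674]
 [  0.     438.8624 203.9865]
 [  0.       0.       1.    ]] [[-0.1724  0.6952 -0.6979  1.4986]
 [ 0.9848  0.1353 -0.1086  0.0878]
 [ 0.0189 -0.706  -0.7079  1.0172]
 [ 0.      0.      0.      1.    ]]
jig []
stop_pad it knows: float, grid, jar, jig, jig_tray, offcut, rack, tile, tin
jig_tray [(array([285.8, 208. ]), 0.56)]
offcut_a [(array([344.3, 202.5]), 0.75), (array([319.6, 203.8]), 0.72), (array([337.7, 218. ]), 0.49), (array([443.9, 249.1]), 0.38)]
float [(array([442.5, 208.1]), 0.9)]
tile [(array([234.7, 173.9]), 0.95), (array([344.4, 201. ]), 0.5)]
rack [(array([237.1, 188.6]), 0.91)]
tin [(array([444.2, 245.3]), 0.74)]
grid [(array([309.3, 272.1]), 0.77), (array([289. , 208.2]), 0.16)]
jar [(array([199. , 221.4]), 0.82)]
top [[456.4183   0.     315.1448]
 [  0.     456.4183 201.8008]
 [  0.       0.       1.    ]] [[-0.0699 -0.9774  0.1996  0.3591]
 [-0.9976  0.0683 -0.015  -0.0439]
 [ 0.001  -0.2002 -0.9798  1.1247]
 [ 0.      0.      0.      1.    ]]
jig [(array([280.2, 215.1]), 0.88), (array([288.6, 199.5]), 0.46)]
stop_pad it kno
[... 293 characters left out ...]
]), 0.92)]
tile [(array([441.6, 236.4]), 0.89)]
rack []
tin [(array([154.6, 208.7]), 0.64)]
grid []
jar [(array([455.2, 167. ]), 0.89)]
{'time': 1.0, 'qpos': array([-1.4506,  0.3132,  0.0461,  1.3036,  0.    ,  1.4312]), 'qvel': array([ 0.0006,  0.    ,  0.0006, -0.0006,  0.0007,  0.001 ]), 'joint_torque': array([ -0.0008, -48.0471,  29.8821,   0.0001,  -0.0002,  -0.    ]), 'ee_pos': array([ 0.1477, -0.5558,  0.2483]), 'orientation': array([[ 0.9664,  0.2569,  0.    ],
       [ 0.2569, -0.9664, -0.0002],
       [-0.    ,  0.0002, -1.    ]]), 'wrist_force': array([ 0.068 , -0.3593,  0.0649]), 'torque': array([-0.0298, -0.0196,  0.0218]), 'gripper_force': 0.0, 'finger_gap': 0.9999053942444504}
```

View pics/top0.png

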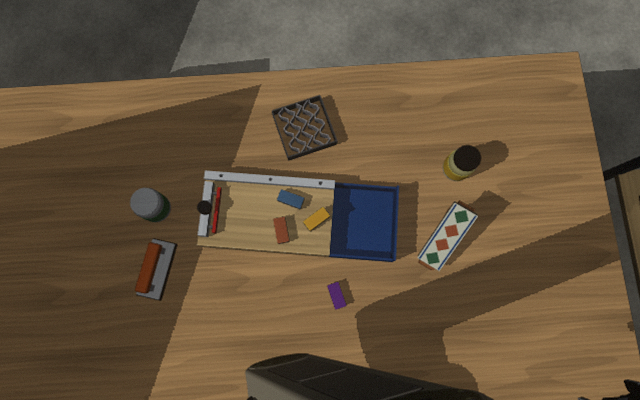

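View pics/scene0.png

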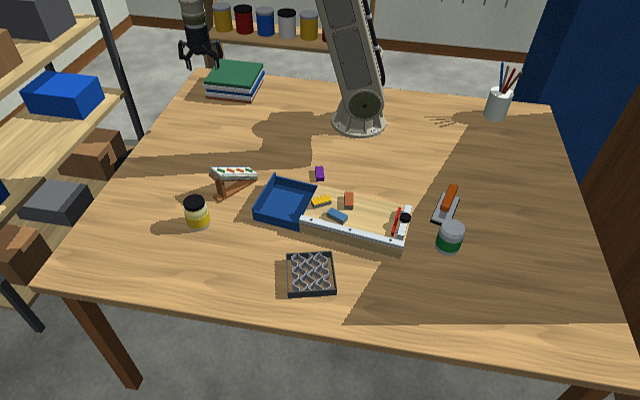

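```bash
python3 - <<'E'
import cv2
im=cv2.imread("pics/top0.png")
a=cv2.resize(im[165:265,190:402],None,fx=3.7,fy=3.7,interpolation=cv2.INTER_CUBIC)
cv2.imwrite("pics/jigcrop.png",a)
b=cv2.resize(im[232:307,130:180],None,fx=7,fy=7,interpolation=cv2.INTER_CUBIC)
c=cv2.resize(im[197:272,413:483],None,fx=6,fy=7,interpolation=cv2.INTER_CUBIC)
cv2.imwrite("pics/ft.png",cv2.hconcat([b,c]))
E
```

```text
(no output)
```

View pics/jigcrop.png

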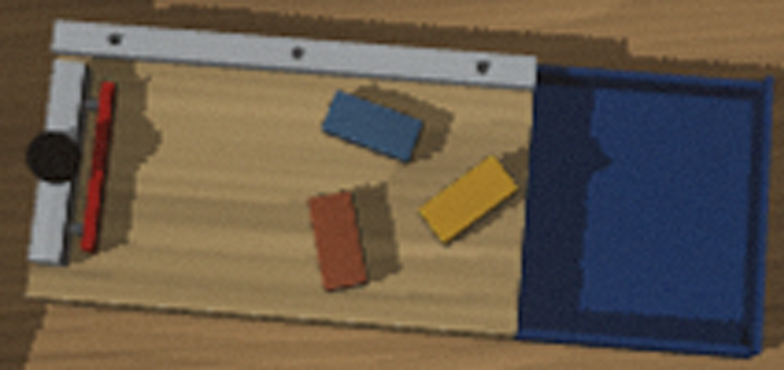

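View pics/ft.png

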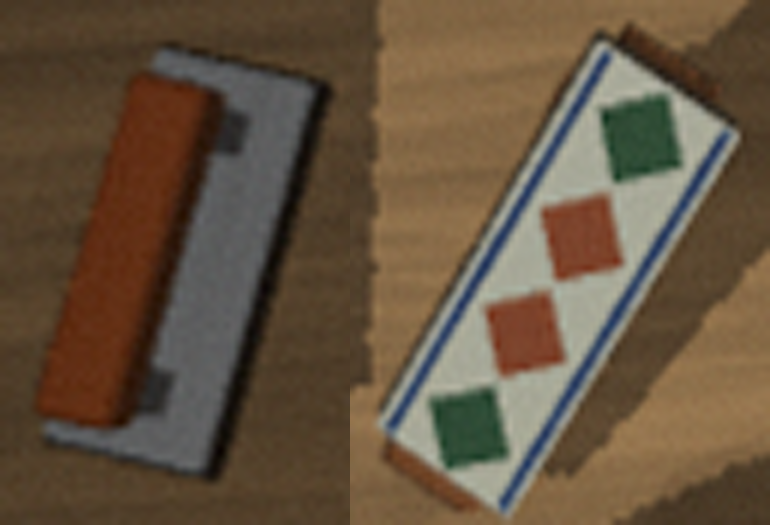

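```bash
cat > h.py <<'E'
import numpy as np
from bench import env
from scipy.optimize import least_squares
from scipy.spatial.transform import Rotation as R
np.set_printoptions(precision=4,suppress=True)
def proj(P,c):
    k=env.get_calibration(c);T=np.linalg.inv(k["cam_to_world"]);p=P@T[:3,:3].T+T[:3,3]
    q=p@k["intrinsics"].T;return q[:,:2]/q[:,2:]
def unproj(uv,z,c):
    k=env.get_calibration(c);T=k["cam_to_world"];uv=np.atleast_2d(uv)
    d=np.c_[uv,np.ones(len(uv))]@np.linalg.inv(k["intrinsics"]).T@T[:3,:3].T
    return T[:3,3]+d*((z-T[2,3])/d[:,2])[:,None]
def fit(P,uv,c,x0,z=0,slope=0):
    "P in body frame; pose: Rz(yaw)Ry(-slope), origin x,y,z"
    def W(p):return P@(R.from_euler('z',p[2])*R.from_euler('y',-slope)).as_matrix().T+[p[0],p[1],z]
    r=least_squares(lambda p:(proj(W(p),c)-uv).ravel(),x0);return r.x,np.abs(r.fun).max()
E
python3 - <<'E'
from h import *
J=lambda *a:np.array(a)/3.7+[190,165]-0.36
P=np.array([[90,180,59],[90,-135,59],[70,-135,59],[-90,180,45],[-90,-135,45]])/1e3
uv=J([55,20],[537,57],[537,88],[25,296],[519,335])
j,e=fit(P,uv,"top",[.45,.05,0]);print("jig",j,e)
Rj=R.from_euler('z',j[2]).as_matrix()
tj=lambda w:(w-[j[0],j[1],0])@Rj
def show(n,uv,z):
    print(n,tj(unproj(uv,z,"top"))[:,:2]*1e3)
show("pad",J([116,84],[96,252],[110,84],[82,250]),.063)
show("red",J([310,197],[352,191],[368,282],[328,291]),.065)
show("blue",J([338,92],[422,122],[410,162],[323,129]),.065)
show("yel",J([494,155],[519,187],[446,243],[419,210]),.065)
F=lambda *a:np.array(a)/7+[130,232]-.43
hz=unproj(F([135,75],[220,92],[130,425],[38,412]),.076,"top");print("handle",hz,hz.mean(0))
sz=unproj(F([162,45],[325,80],[215,475],[42,437]),.017,"top");print("sole",sz,sz.mean(0))
print("float yaw handle",np.arctan2(*(hz[0]-hz[3])[[1,0]]),"sole",np.arctan2(*(sz[0]-sz[3])[[1,0]]),np.arctan2(*(sz[1]-sz[2])[[1,0]]))
T=lambda *a:(np.array(a)-[350,0])/[6,7]+[413,197]-.43
P=np.array([[80,30,18],[80,-30,18],[-80,-30,18],[-80,30,18]])/1e3
for s in(1,-1):print("tile",s,fit(P,T([600,38],[738,128],[505,515],[382,430]),"top",[.4,-.3,-.5],.06,s*np.pi/6))
for c,u in (("scene",(234.7,173.9)),("top",(441.6,236.4))):print(c,unproj(u,.06,c))
for n,u,t in(("float",(442.5,208.1),0),("tin",(444.2,245.3),0),("jar",(199,221.4),0)):print(n,unproj(u,t,"scene"))
for n,u,t in(("tin",(154.6,208.7),0),("jar",(455.2,167),0)):print(n,unproj(u,t,"top"))
print(env.read_state()["time"])
E
```

```text
jig [ 0.5572  0.0353 -0.1485] 0.5356915335417511
pad [[ 49.5712 135.3088]
 [-59.9452 134.8617]
 [ 49.2664 139.1704]
 [-59.3752 143.8488]]
red [[-14.5132   3.0773]
 [ -8.5611 -23.1892]
 [-65.6171 -38.5557]
 [-73.2465 -13.9943]]
blue [[ 55.1169  -8.2726]
 [ 39.6842 -63.8469]
 [ 13.0524 -58.3873]
 [ 30.1195  -0.9596]]
yel [[  21.8102 -111.5216]
 [   2.3686 -128.945 ]
 [ -37.0999  -85.5063]
 [ -17.4003  -66.7152]]
handle [[0.5046 0.3286 0.076 ]
 [0.497  0.3008 0.076 ]
 [0.3914 0.3299 0.076 ]
 [0.3976 0.3595 0.076 ]] [0.4476 0.3297 0.076 ]
sole [[0.5226 0.3402 0.017 ]
 [0.5064 0.2838 0.017 ]
 [0.3746 0.3222 0.017 ]
 [0.3913 0.3807 0.017 ]] [0.4487 0.3317 0.017 ]
float yaw handle -0.2808762819020826 sole -0.29930559013124075 -0.283433460121145
tile 1 (array([ 0.4764, -0.3619, -0.6077]), np.float64(0.9490945517470095))
tile -1 (array([ 0.4654, -0.3528, -0.752 ]), np.float64(8.987946557389876))
scene [[ 0.4714 -0.3603  0.06  ]]
top [[ 0.4727 -0.3503  0.06  ]]
float [[0.4385 0.3264 0.    ]]
tin [[0.5979 0.328  0.    ]]
jar [[ 0.6443 -0.4282  0.    ]]
tin [[0.5987 0.3415 0.    ]]
jar [[ 0.6539 -0.4246  0.    ]]
1.0
```

>>> carry_out([
  [[0,0,1.5,0.33,0.45,0,1],[0,0,1.5,0.33,0.45,0,1],[0,0,1.5,0.33,0.45,0,1],[0,0,1.5,0.33,0.45,0,1],[0,0,1.5,0.33,0.45,0,1],[0,0,1.5,0.33,0.45,0,1],[0,0,1.5,0.33,0.45,0,1],[0,0,1.5,0.33,0.45,0,1],[0,0,1.5,0.33,0.45,0,1],[0,0,1.5,0.33,0.45,0,1],[0,0,1.65,0.33,0.5,0,1],[0,0,2.595,0.3,0.886,-0.05,1],[0,0,2.595,0.3,0.886,-0.05,1],[0,0,2.595,0.3,0.886,-0.05,1],[0,0,2.595,0.3,0.886,-0.05,1],[0,0,2.595,0.3,0.886,-0.05,1],[0,0,2.595,0.3,0.886,-0.05,1],[0,0,2.595,0.3,0.886,-0.05,1],[0,0,2.595,0.3,0.886,-0.05,1],[0,0,2.595,0.3,0.886,-0.05,1]],
], squeeze=60)

```text
time: 3.0
ee_pos: [0.4471, 0.3331, 0.1981]
orientation: [[-0.96, 0.281, 0.0], [0.281, 0.96, 0.001], [-0.0, 0.001, -1.0]]
wrist_force: [0.2, 0.5, 0.7]
finger_gap: 0.998
gripper_force: 0.0
```

>>> carry_out([
  [[0,0,0,0,-0.001,-0.04,1],[0,0,0,0,-0.001,-0.08,1],[0,0,0,0,-0.001,-0.11,1],[0,0,0,0,-0.001,-0.137,1],[0,0,0,0,-0.001,-0.137,1],[0,0,0,0,-0.001,-0.137,0],[0,0,0,0,-0.001,-0.137,0],[0,0,0,0,-0.001,-0.137,0],[0,0,0,0,-0.001,-0.137,0],[0,0,0,0,-0.001,-0.137,0],[0,0,0,0,-0.001,-0.137,0],[0,0,0,0,-0.001,-0.137,0],[0,0,0,0,-0.001,-0.137,0]],
], squeeze=70)

```text
time: 4.3
ee_pos: [0.449, 0.3302, 0.0631]
orientation: [[-0.959, 0.283, 0.003], [0.283, 0.959, 0.002], [-0.003, 0.003, -1.0]]
wrist_force: [0.3, 2.4, 5.5]
finger_gap: 0.316
gripper_force: 68.8
```

>>> carry_out([
  [[0,0,0,0,0,0.03,0],[0,0,0,0,0,0.07,0],[0,0,0,0,0,0.12,0],[0,0,0.03,0.02,-0.04,0.12,0],[0,0,0.06,0.04,-0.08,0.12,0],[0,0,0.09,0.06,-0.12,0.12,0],[0,0,0.11,0.08,-0.16,0.12,0],[0,0,0.137,0.1,-0.2,0.12,0],[0,0,0.137,0.111,-0.23,0.11,0],[0,0,0.137,0.111,-0.23,0.1,0],[0,0,0.137,0.111,-0.23,0.09,0],[0,0,0.137,0.111,-0.23,0.09,0],[0,0,0.137,0.111,-0.23,0.09,0]],
])

```text
time: 5.6
ee_pos: [0.5577, 0.1004, 0.1509]
orientation: [[-0.989, 0.148, -0.002], [0.148, 0.989, 0.0], [0.002, -0.0, -1.0]]
wrist_force: [0.0, 0.2, -3.4]
finger_gap: 0.314
gripper_force: 70.7
```

```bash
python3 - <<'E'
from h import *
import cv2
s=env.read_state();print(s["ee_pos"],s["orientation"],s["wrist_force"])
im=env.camera("top");cv2.imwrite("pics/t1.png",cv2.resize(im[150:270,170:410,::-1],None,fx=3.3,fy=3.3,interpolation=cv2.INTER_CUBIC))
im=env.camera("scene");cv2.imwrite("pics/s1.png",cv2.resize(im[130:270,230:480,::-1],None,fx=3.2,fy=3.2,interpolation=cv2.INTER_CUBIC))
E
```

```text
[0.5577 0.1004 0.1509] [[-0.9891  0.1475 -0.0016]
 [ 0.1475  0.9891  0.0002]
 [ 0.0016 -0.     -1.    ]] [ 0.0372  0.1752 -3.3721]
```

View pics/s1.png

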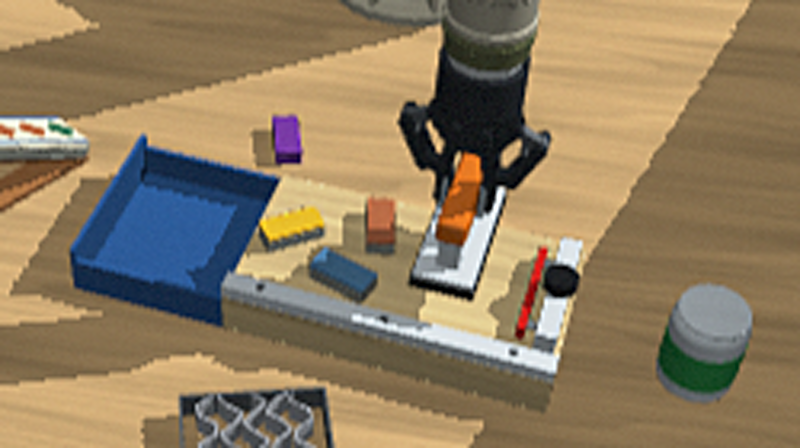

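>>> carry_out([
  [[0,0,0,0.002,0,-0.015,0],[0,0,0,0.002,0,-0.03,0],[0,0,0,0.002,0,-0.038,0],[0,0,0,0.002,0,-0.0415,0],[0,0,0,0.002,0,-0.0415,0],[0,0,0,0.002,0,-0.0415,0]],
])

```text
time: 6.3
ee_pos: [0.5612, 0.0994, 0.1105]
orientation: [[-0.989, 0.149, 0.001], [0.149, 0.989, 0.0], [-0.001, 0.0, -1.0]]
wrist_force: [-0.0, -0.6, -3.8]
finger_gap: 0.311
gripper_force: 70.8
```

>>> carry_out([
  [[0,0,0,-0.0015,-0.01,0,0],[0,0,0,-0.003,-0.02,0,0],[0,0,0,-0.0045,-0.03,0,0],[0,0,0,-0.006,-0.04,0,0],[0,0,0,-0.0075,-0.05,0,0],[0,0,0,-0.009,-0.06,0,0],[0,0,0,-0.0105,-0.07,0,0],[0,0,0,-0.012,-0.08,0,0],[0,0,0,-0.0135,-0.09,0,0],[0,0,0,-0.015,-0.1,0,0],[0,0,0,-0.0165,-0.11,0,0],[0,0,0,-0.018,-0.12,0,0],[0,0,0,-0.0195,-0.13,0,0],[0,0,0,-0.021,-0.14,0,0],[0,0,0,-0.0225,-0.15,0,0],[0,0,0,-0.024,-0.16,0,0],[0,0,0,-0.0255,-0.17,0,0],[0,0,0,-0.027,-0.18,0,0],[0,0,0,-0.0285,-0.19,0,0],[0,0,0,-0.0285,-0.19,0,0]],
])

```text
time: 8.3
ee_pos: [0.5321, -0.0923, 0.1098]
orientation: [[-0.989, 0.151, 0.0], [0.151, 0.989, -0.001], [-0.0, -0.001, -1.0]]
wrist_force: [-0.0, -0.1, -4.0]
finger_gap: 0.32
gripper_force: 70.8
```

```bash
python3 - <<'E'
from h import *
import cv2
s=env.read_state();print(s["time"],s["ee_pos"])
im=env.camera("top");cv2.imwrite("pics/t2.png",cv2.resize(im[150:270,170:410,::-1],None,fx=3.3,fy=3.3,interpolation=cv2.INTER_CUBIC))
a=cv2.resize(im[150:270,190:410,::-1],None,fx=3.2,fy=2.5,interpolation=cv2.INTER_CUBIC)
im=env.camera("scene");b=cv2.resize(im[150:270,230:450,::-1],None,fx=3.2,fy=2.4,interpolation=cv2.INTER_CUBIC)
cv2.imwrite("pics/s2.png",cv2.vconcat([a,b]))
E
```

```text
8.3 [ 0.5321 -0.0923  0.1098]
```

View pics/s2.png

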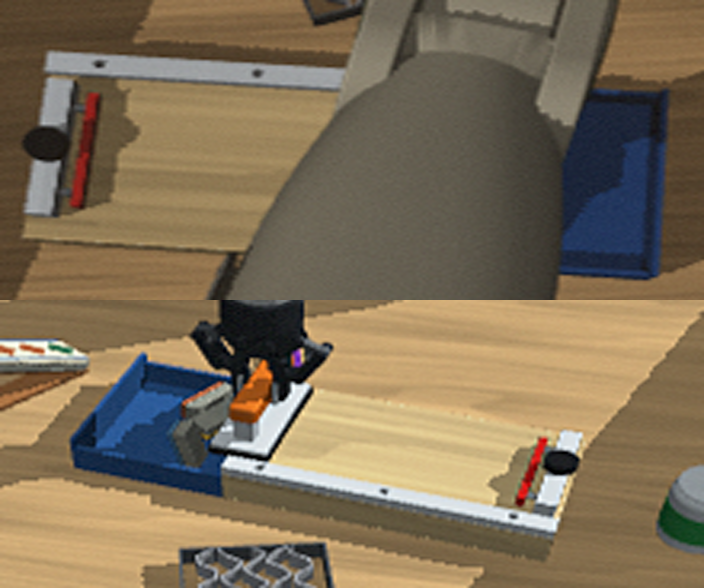

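>>> carry_out([
  [[0,0,0,-0.0015,-0.01,0,0],[0,0,0,-0.003,-0.02,0,0],[0,0,0,-0.0045,-0.03,0,0],[0,0,0,-0.0045,-0.03,0,0],[0,0,0,-0.0045,-0.03,0,0],[0,0,0,-0.0045,-0.03,0.01,0],[0,0,0,-0.0045,-0.03,0.03,0],[0,0,0,-0.0045,-0.03,0.06,0],[0,0,0,-0.003,0.0,0.1,0],[0,0,0,0.0,0.04,0.1,0],[0,0,0,0.0,0.08,0.1,0],[0,0,0,-0.02,0.12,0.1,0],[0,0,0,-0.04,0.165,0.1,0],[0,0,0,-0.06,0.21,0.1,0],[0,0,0,-0.07,0.255,0.1,0],[0,0,0,-0.08,0.3,0.1,0],[0,0,0,-0.085,0.345,0.1,0],[0,0,0,-0.09,0.39,0.1,0],[0,0,0,-0.09,0.415,0.1,0],[0,0,0,-0.09,0.415,0.1,0]],
])

```text
time: 10.4
ee_pos: [0.4415, 0.328, 0.2105]
orientation: [[-0.99, 0.144, 0.001], [0.144, 0.99, 0.002], [-0.001, 0.002, -1.0]]
wrist_force: [-0.2, -0.3, -3.3]
finger_gap: 0.314
gripper_force: 71.3
```

```bash
python3 - <<'E'
from h import *
import cv2
s=env.read_state();print(s["time"],s["ee_pos"])
im=env.camera("top");a=cv2.resize(im[160:280,190:410,::-1],None,fx=3.2,fy=2.5,interpolation=cv2.INTER_CUBIC)
im=env.camera("scene");b=cv2.resize(im[150:270,230:450,::-1],None,fx=3.2,fy=2.4,interpolation=cv2.INTER_CUBIC)
cv2.imwrite("pics/s3.png",cv2.vconcat([a,b]))
E
```

```text
10.4 [0.4415 0.328  0.2105]
```

View pics/s3.png

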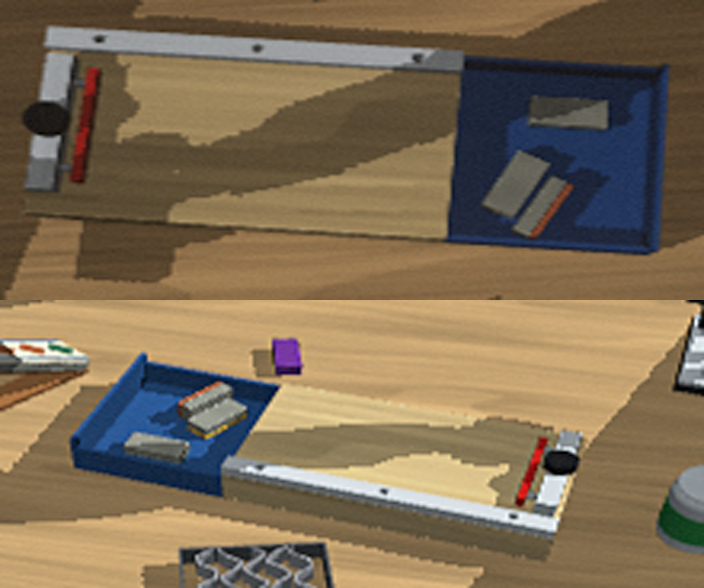

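>>> carry_out([
  [[0,0,0,0,0,-0.04,0],[0,0,0,0,0,-0.08,0],[0,0,0,0,0,-0.11,0],[0,0,0,0,0,-0.13,0],[0,0,0,0,0,-0.14,0],[0,0,0,0,0,-0.145,0],[0,0,0,0,0,-0.147,0],[0,0,0,0,0,-0.147,0]],
])

```text
time: 11.3
ee_pos: [0.443, 0.3244, 0.0638]
orientation: [[-0.989, 0.15, 0.002], [0.15, 0.989, 0.001], [-0.001, 0.001, -1.0]]
wrist_force: [0.7, 0.2, -3.4]
finger_gap: 0.313
gripper_force: 71.0
```

>>> carry_out([
  [[0,0,0,0,0,-0.001,0],[0,0,0,0,0,-0.002,0],[0,0,0,0,0,-0.002,0]],
])

```text
time: 11.6
ee_pos: [0.4432, 0.3248, 0.063]
orientation: [[-0.989, 0.149, 0.003], [0.149, 0.989, 0.001], [-0.003, 0.002, -1.0]]
wrist_force: [-1.9, -0.4, 6.2]
finger_gap: 0.317
gripper_force: 72.5
```

>>> carry_out([
  [[0,0,0,0,0,-0.001,1],[0,0,0,0,0,-0.001,1],[0,0,0,0,0,-0.001,1],[0,0,0,0,0,-0.001,1],[0,0,0,0,0,0.01,1],[0,0,0,0,0,0.04,1],[0,0,0,0,0,0.08,1],[0,0,0,0,0,0.12,1],[0,0,0,0,0,0.16,1],[0,0,0,0,0,0.16,1]],
])

```text
time: 12.6
ee_pos: [0.4451, 0.3258, 0.2279]
orientation: [[-0.989, 0.149, 0.01], [0.149, 0.989, 0.005], [-0.009, 0.007, -1.0]]
wrist_force: [0.2, 0.1, 0.0]
finger_gap: 1.001
gripper_force: 0.0
```

```bash
python3 - <<'E'
from h import *
s=env.read_state();print(s["time"],s["ee_pos"],s["orientation"],s["finger_gap"],s["qpos"],env.tip_extent)
yaw=-.6077
Rt=(R.from_euler('z',yaw)*R.from_euler('y',-np.pi/6)).as_matrix()
tx,ty,n=Rt.T
G=np.c_[-tx,ty,-n]
rv=R.from_matrix(G@s["orientation"].T).as_rotvec();print("turn",rv)
c=np.array([.4764,-.3619,.060])
for h in(.10,.022,.018):print(h,c+n*h,c+n*h-s["ee_pos"])
E
```

```text
12.6 [0.4451 0.3258 0.2279] [[-0.9888  0.1492  0.01  ]
 [ 0.1492  0.9888  0.0054]
 [-0.0091  0.0068 -0.9999]] 1.0008618514833771 [ 0.4863  0.2652 -0.0696  1.2247  0.0001  0.6361] 0.017
turn [-0.1981 -0.4797 -0.4495]
0.1 [ 0.4354 -0.3334  0.1466] [-0.0097 -0.6591 -0.0813]
0.022 [ 0.4674 -0.3556  0.0791] [ 0.0223 -0.6814 -0.1488]
0.018 [ 0.469  -0.3568  0.0756] [ 0.024  -0.6826 -0.1523]
```

>>> carry_out([
  [[0,0,-0.1,0.05,-0.1,0.03,1],[0,0,-0.1,0.05,-0.1,0.03,1],[0,0,-0.2,0.08,-0.3,0.03,1],[0,0,-0.2,0.08,-0.3,0.03,1],[0,0,-0.2,0.08,-0.3,0.03,1],[0,0,-0.2,0.08,-0.3,0.03,1],[0,0,-0.3,0.05,-0.45,0.03,1],[0,0,-0.4,0.05,-0.45,0.03,1],[0,0,-0.45,0.05,-0.45,0.03,1],[-0.2,-0.48,-0.45,-0.01,-0.66,-0.05,1],[-0.2,-0.48,-0.45,-0.01,-0.66,-0.05,1],[-0.2,-0.48,-0.45,-0.01,-0.66,-0.05,1],[-0.2,-0.48,-0.45,-0.01,-0.66,-0.05,1],[-0.2,-0.48,-0.45,-0.01,-0.66,-0.05,1],[-0.2,-0.48,-0.45,-0.01,-0.66,-0.05,1],[-0.2,-0.48,-0.45,-0.01,-0.66,-0.05,1],[-0.2,-0.48,-0.45,-0.01,-0.66,-0.05,1]],
])

```text
time: 14.3
ee_pos: [0.4326, -0.3354, 0.1713]
orientation: [[-0.714, 0.574, 0.4], [0.497, 0.819, -0.288], [-0.493, -0.007, -0.87]]
wrist_force: [0.7, 1.0, 0.2]
finger_gap: 0.998
gripper_force: 0.0
```

```bash
cat > w.py <<'E'
from h import *
import cv2
def wproj(P,s):
    k=env.get_calibration("wrist");T=np.eye(4);T[:3,:3]=s["orientation"];T[:3,3]=s["ee_pos"]
    C=np.linalg.inv(T@k["T_tool_cam"]);K=k["intrinsics"];p=P@C[:3,:3].T+C[:3,3]
    r=np.linalg.norm(p[:,:2],axis=1);th=np.arctan2(r,p[:,2]);q=p[:,:2]/r[:,None]*th[:,None]
    return q*[K[0,0],K[1,1]]+K[:2,2]
E
python3 - <<'E'
from w import *
s=env.read_state();print(s["time"],s["ee_pos"],s["finger_gap"],s["qpos"],s["qvel"])
im=env.camera("wrist")[:,:,::-1].copy();cv2.imwrite("pics/w1raw.png",im)
Rt=(R.from_euler('z',-.6077)*R.from_euler('y',-np.pi/6)).as_matrix();tx,ty,n=Rt.T;c=np.array([.4764,-.3619,.06])
G=np.c_[-tx,ty,-n];print("turn",R.from_matrix(G@s["orientation"].T).as_rotvec())
for h in(.05,.022,.018):print(h,c+n*h-s["ee_pos"])
P=np.array([[80,30,18],[80,-30,18],[-80,-30,18],[-80,30,18]])/1e3@Rt.T+c
uv=wproj(P,s);print(uv)
cv2.polylines(im,[np.round(uv).astype(int)],True,(0,0,255),1)
cv2.imwrite("pics/w1.png",im)
E
```

```text
14.3 [ 0.4326 -0.3354  0.1713] 0.9981483775751483 [-0.8691 -0.045  -0.714   0.3993  0.12   -0.2283] [ 0.027  -0.0062  0.0039 -0.0016  0.0016 -0.0021]
turn [ 0.0009 -0.0106  0.0041]
0.05 [ 0.0233 -0.0122 -0.068 ]
0.022 [ 0.0347 -0.0202 -0.0922]
0.018 [ 0.0364 -0.0214 -0.0957]
[[358.1994 273.7122]
 [290.3107 273.5834]
 [284.084   82.836 ]
 [366.174   83.1283]]
```

View pics/w1.png

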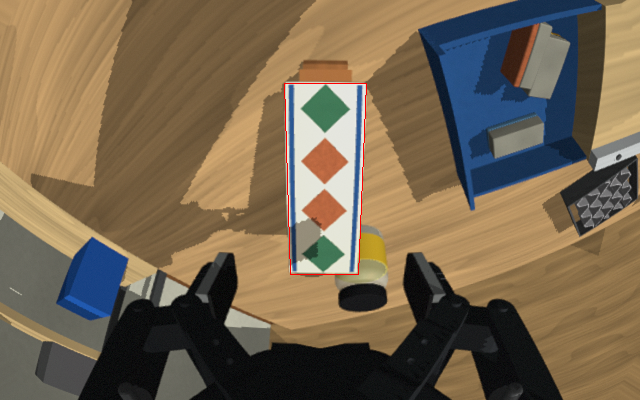

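>>> carry_out([
  [[0,-0.01,0.004,0.012,-0.006,-0.034,1],[0,-0.01,0.004,0.0233,-0.0122,-0.068,1],[0,-0.01,0.004,0.0233,-0.0122,-0.068,1],[0,-0.01,0.004,0.0233,-0.0122,-0.068,1]],
])

```text
time: 14.75
ee_pos: [0.4561, -0.3463, 0.1026]
orientation: [[-0.713, 0.569, 0.409], [0.493, 0.822, -0.284], [-0.498, -0.001, -0.867]]
wrist_force: [1.4, -0.1, -0.1]
finger_gap: 1.001
gripper_force: 0.0
```

```bash
python3 - <<'E'
from w import *
s=env.read_state();print(s["time"],s["qvel"])
Rt=(R.from_euler('z',-.6077)*R.from_euler('y',-np.pi/6)).as_matrix();c=np.array([.4764,-.3619,.06])
print("tcp in tile",(s["ee_pos"]-c)@Rt)
for h in(.019,):print(h,c+Rt[:,2]*h-s["ee_pos"])
E
```

```text
14.75 [-0.0101 -0.0389  0.0245 -0.0025  0.0006 -0.0007]
tcp in tile [-0.0009  0.0012  0.0497]
0.019 [ 0.0125 -0.0102 -0.0261]
```

>>> carry_out([
  [[0,0,0,0.006,-0.005,-0.013,1],[0,0,0,0.0125,-0.01,-0.026,1],[0,0,0,0.0125,-0.01,-0.026,1],[0,0,0,0.0125,-0.01,-0.026,1],[0,0,0,0.0125,-0.01,-0.026,0.5],[0,0,0,0.0125,-0.01,-0.026,0.5],[0,0,0,0.0125,-0.01,-0.026,0.5],[0,0,0,0.0125,-0.01,-0.026,0.5],[0,0,0,0.0125,-0.01,-0.026,0.5],[0,0,0,0.0125,-0.01,-0.026,0.5]],
], squeeze=70)

```text
time: 15.75
ee_pos: [0.4682, -0.3579, 0.0785]
orientation: [[-0.71, 0.571, 0.411], [0.493, 0.821, -0.288], [-0.502, -0.001, -0.865]]
wrist_force: [-5.5, 5.1, 9.9]
finger_gap: 0.685
gripper_force: 72.2
```

```bash
python3 - <<'E'
from w import *
s=env.read_state();j=np.array([.5572,.0353,0]);Rj=R.from_euler('z',-.1485).as_matrix();jx,jy=Rj[:,0],Rj[:,1]
G=np.c_[jy,jx,[0,0,-1]]
print(np.linalg.det(G),"turn",R.from_matrix(G@s["orientation"].T).as_rotvec())
p=j+Rj@[.008,.040,.045+.0205+.04];print(p,p-s["ee_pos"])
E
```

```text
0.9999999999999999 turn [ 0.5085  0.2179 -1.0849]
[0.571  0.0737 0.1055] [0.1028 0.4315 0.027 ]
```

>>> carry_out([
  [[0,0,0,-0.004,0.003,0.009,0.5],[0,0,0,-0.012,0.009,0.026,0.5],[0,0,0,-0.025,0.017,0.052,0.5],[0,0,0,-0.025,0.025,0.09,0.5],[0,0,0,-0.02,0.04,0.12,0.5],[0.06,0.03,-0.13,0.0,0.08,0.13,0.5],[0.13,0.05,-0.27,0.02,0.12,0.13,0.5],[0.19,0.08,-0.4,0.03,0.16,0.13,0.5],[0.25,0.11,-0.54,0.04,0.2,0.13,0.5],[0.32,0.14,-0.68,0.05,0.24,0.13,0.5],[0.38,0.16,-0.81,0.07,0.29,0.13,0.5],[0.44,0.19,-0.95,0.08,0.33,0.13,0.5],[0.509,0.218,-1.085,0.09,0.37,0.13,0.5],[0.509,0.218,-1.085,0.1,0.41,0.11,0.5],[0.509,0.218,-1.085,0.103,0.43,0.08,0.5],[0.509,0.218,-1.085,0.103,0.43,0.05,0.5],[0.509,0.218,-1.085,0.103,0.43,0.03,0.5],[0.509,0.218,-1.085,0.103,0.43,0.03,0.5],[0.509,0.218,-1.085,0.103,0.43,0.03,0.5],[0.509,0.218,-1.085,0.103,0.43,0.03,0.5]],
])

```text
time: 17.75
ee_pos: [0.5719, 0.0718, 0.1085]
orientation: [[0.148, 0.989, 0.002], [0.989, -0.148, 0.002], [0.003, 0.002, -1.0]]
wrist_force: [0.4, -0.4, -4.2]
finger_gap: 0.678
gripper_force: 78.7
```

```bash
python3 - <<'E'
from w import *
s=env.read_state();print(s["time"],s["ee_pos"],s["qvel"],s["orientation"])
Rj=R.from_euler('z',-.1485).as_matrix();G=np.c_[Rj[:,1],Rj[:,0],[0,0,-1]]
print("jig",(s["ee_pos"]-[.5572,.0353,0])@Rj,"turn",R.from_matrix(G@s["orientation"].T).as_rotvec())
im=env.camera("top")[:,:,::-1];a=cv2.resize(im[150:280,190:410],None,fx=3,fy=2.3)
im=env.camera("scene")[:,:,::-1];b=cv2.resize(im[150:270,230:450],None,fx=3,fy=2.4,interpolation=cv2.INTER_CUBIC)
cv2.imwrite("pics/s4.png",cv2.vconcat([a,b]))
E
```

```text
17.75 [0.5719 0.0718 0.1085] [-0.0005 -0.0054  0.0071 -0.0042 -0.0007  0.0004] [[ 0.1484  0.9889  0.0024]
 [ 0.9889 -0.1484  0.0024]
 [ 0.0027  0.002  -1.    ]]
jig [0.0091 0.0382 0.1085] turn [-0.0024  0.0024  0.0005]
```

View pics/s4.png

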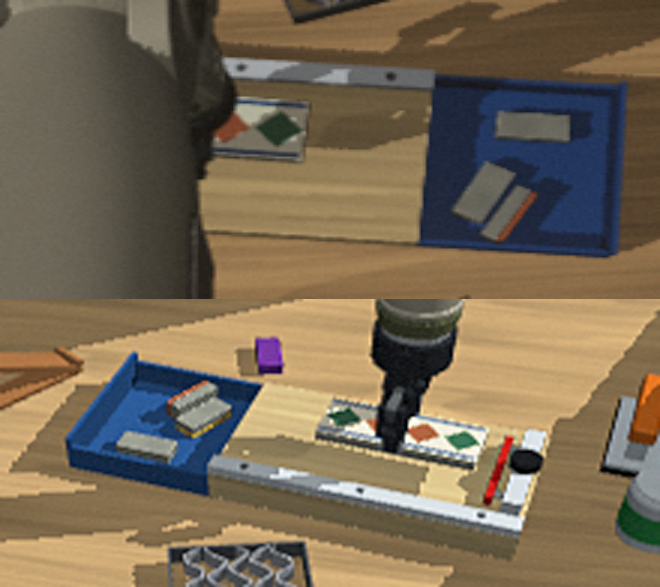

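>>> carry_out([
  [[-0.002,0.002,0,0,0,-0.01,0.5],[-0.002,0.002,0,0,0,-0.02,0.5],[-0.002,0.002,0,0,0,-0.03,0.5],[-0.002,0.002,0,0,0,-0.036,0.5],[-0.002,0.002,0,0,0,-0.038,0.5],[-0.002,0.002,0,0,0,-0.04,0.5],[-0.002,0.002,0,0,0,-0.04,0.5]],
])

```text
time: 18.55
ee_pos: [0.571, 0.0721, 0.0667]
orientation: [[0.148, 0.989, -0.002], [0.989, -0.148, 0.001], [0.0, -0.002, -1.0]]
wrist_force: [0.2, 0.3, -3.7]
finger_gap: 0.677
gripper_force: 78.6
```

>>> carry_out([
  [[0,0,0,0,0,-0.0005,0.5],[0,0,0,0,0,-0.001,0.5],[0,0,0,0,0,-0.0015,0.5],[0,0,0,0,0,-0.0015,0.5]],
])

```text
time: 18.95
ee_pos: [0.5712, 0.0721, 0.0656]
orientation: [[0.148, 0.989, -0.001], [0.989, -0.148, 0.001], [0.0, -0.001, -1.0]]
wrist_force: [1.0, 0.0, -4.6]
finger_gap: 0.677
gripper_force: 78.7
```

>>> carry_out([
  [[0,0,0,0,0,-0.0005,0.5],[0,0,0,0,0,-0.001,0.5],[0,0,0,0,0,-0.0015,0.5],[0,0,0,0,0,-0.0015,0.5]],
])

```text
time: 19.35
ee_pos: [0.5712, 0.072, 0.0654]
orientation: [[0.148, 0.989, -0.001], [0.989, -0.148, 0.0], [0.0, -0.001, -1.0]]
wrist_force: [-4.2, -1.0, 7.5]
finger_gap: 0.679
gripper_force: 80.0
```

>>> carry_out([
  [[0,0,0,0,0,0.001,0.5],[0,0,0,0,0,0.001,0.82],[0,0,0,0,0,0.001,0.82],[0,0,0,0,0,0.001,0.82],[0,0,0,0,0,0.004,0.82],[0,0,0,0,0,0.02,0.82],[0,0,0,0,0,0.05,0.82],[0,0,0,0,0,0.08,0.82],[0,0,0,0,0,0.08,0.82],[0,0,0,0,0,0.08,0.3]],
])

```text
time: 20.35
ee_pos: [0.5717, 0.0721, 0.1447]
orientation: [[0.148, 0.989, 0.0], [0.989, -0.148, 0.0], [0.001, 0.0, -1.0]]
wrist_force: [-0.7, 0.1, 0.2]
finger_gap: 0.665
gripper_force: 0.0
```

>>> carry_out([
  [[0,0,0.14,-0.01,0.001,0,0.5],[0,0,0.28,-0.02,0.003,0,0.5],[0,0,0.42,-0.03,0.004,0,0.5],[0,0,0.56,-0.04,0.006,0,0.5],[0,0,0.7,-0.05,0.0075,0,0.5],[0,0,0.84,-0.052,0.008,0,0.5],[0,0,0.98,-0.052,0.008,0,0.5],[0,0,1.12,-0.052,0.008,0,0.5],[0,0,1.26,-0.052,0.008,0,0.5],[0,0,1.4,-0.052,0.008,0,0.5],[0,0,1.5,-0.052,0.008,0,0.5],[0,0,1.571,-0.052,0.008,0,0.5],[0,0,1.571,-0.052,0.008,-0.03,0.5],[0,0,1.571,-0.052,0.008,-0.06,0.5],[0,0,1.571,-0.052,0.008,-0.06,0.5]],
])

```text
time: 21.85
ee_pos: [0.5146, 0.08, 0.079]
orientation: [[-0.989, 0.148, -0.01], [0.148, 0.989, -0.002], [0.01, -0.003, -1.0]]
wrist_force: [-0.9, -0.4, 0.4]
finger_gap: 0.501
gripper_force: 0.0
```

```bash
python3 - <<'E'
from w import *
s=env.read_state();print(s["time"],s["ee_pos"],s["finger_gap"])
Rj=R.from_euler('z',-.1485).as_matrix();G=np.c_[-Rj[:,0],Rj[:,1],[0,0,-1]]
print("jig",(s["ee_pos"]-[.5572,.0353,0])@Rj,"turn",R.from_matrix(G@s["orientation"].T).as_rotvec())
im=env.camera("wrist")[:,:,::-1].copy()
P=np.array([[-.02,.119,.063],[.04,.119,.063],[.04,-.041,.063],[-.02,-.041,.063]])@Rj.T+[.5572,.0353,0]
cv2.polylines(im,[np.round(wproj(P,s)).astype(int)],True,(0,0,255),1)
P=np.array([[-.059,.135,.063],[.051,.135,.063]])@Rj.T+[.5572,.0353,0]
cv2.polylines(im,[np.round(wproj(P,s)).astype(int)],False,(0,255,0),1)
cv2.imwrite("pics/w2.png",im)
E
```

```text
21.85 [0.5146 0.08   0.079 ] 0.5005890722448973
jig [-0.0487  0.0379  0.079 ] turn [ 0.0018 -0.0103 -0.    ]
```

View pics/w2.png

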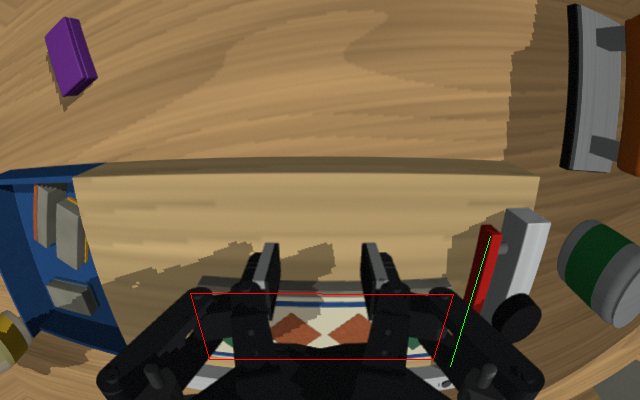

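>>> carry_out([
  [[0,0,0,0,0,-0.01,0.5],[0,0,0,0,0,-0.015,0.5],[0,0,0,0,0,-0.015,0.5],[0,0,0,0.005,-0.0007,-0.015,0.5],[0,0,0,0.009,-0.0013,-0.015,0.5],[0,0,0,0.013,-0.002,-0.015,0.5],[0,0,0,0.017,-0.0025,-0.015,0.5],[0,0,0,0.021,-0.003,-0.015,0.5],[0,0,0,0.025,-0.0037,-0.015,0.5],[0,0,0,0.029,-0.0043,-0.015,0.5],[0,0,0,0.033,-0.005,-0.015,0.5],[0,0,0,0.037,-0.0055,-0.015,0.5],[0,0,0,0.037,-0.0055,-0.015,0.5]],
])

```text
time: 23.2
ee_pos: [0.5573, 0.0743, 0.0688]
orientation: [[-0.989, 0.148, 0.001], [0.148, 0.989, -0.002], [-0.001, -0.002, -1.0]]
wrist_force: [-0.5, 0.6, -0.4]
finger_gap: 0.501
gripper_force: 0.1
```

```bash
cat > m.py <<'E'
from w import *
from scipy.spatial import ConvexHull
Rj=R.from_euler('z',-.1485).as_matrix();J0=np.array([.5572,.0353,0])
B=np.array([[x,y,z] for x in(-.03,.03) for y in(-.08,.08) for z in(.045,.063)])
def sil(x,y,c,dyaw=0):
    q=B.copy();q[:,:2]=q[:,:2]@R.from_euler('z',dyaw).as_matrix()[:2,:2].T
    uv=proj((q+[x,y,0])@Rj.T+J0,c);m=np.zeros((1600,2560),np.uint8)
    cv2.fillConvexPoly(m,cv2.convexHull(np.round(uv*4+1.5).astype(np.int32)),1);return cv2.resize(m.astype(np.float32),(640,400),interpolation=cv2.INTER_AREA)
def check(c,grid,conf=.3):
    env.camera(c);r=env.trace("tile",c)
    for d in r[:2]:
        m=d["mask"];u,v=np.nonzero(m)[::-1]
        print(c,round(d["conf"],2),d["extent"],m.sum())
    m=r[0]["mask"].astype(np.float32)
    best=sorted(((np.minimum(S:=sil(x,y,c),m).sum()/np.maximum(S,m).sum(),x,y) for x in grid[0] for y in grid[1]),reverse=True)[:4]
    for b in best:print(np.round(b,4))
E
python3 - <<'E'
from m import *
print(env.read_state()["time"])
for c in("scene","top"):
    try:check(c,(np.arange(0,.05,.002),np.arange(.02,.06,.003)))
    except Exception as e:print(c,e)
E
```

```text
23.2
scene 0.82 [334.6, 207.0, 47.6, 27.6] 874
scene 0.68 [268.1, 203.2, 20.3, 16.4] 190
[0.8443 0.032  0.038 ]
[0.8441 0.034  0.038 ]
[0.8419 0.028  0.038 ]
[0.8404 0.03   0.038 ]
top 0.94 [261.4, 185.0, 34.9, 26.2] 555
top 0.43 [419.7, 201.7, 55.3, 69.2] 1542
[0.3107 0.038  0.035 ]
[0.3106 0.038  0.02  ]
[0.3095 0.038  0.038 ]
[0.3094 0.038  0.023 ]
```

>>> carry_out([
  [[0,0,0,0.001,0,0,0.5],[0,0,0,0.002,-0.0003,0,0.5],[0,0,0,0.003,-0.0004,0,0.5],[0,0,0,0.004,-0.0006,0,0.5],[0,0,0,0.005,-0.0007,0,0.5],[0,0,0,0.005,-0.0007,0,0.5]],
])

```text
time: 24.0
ee_pos: [0.5611, 0.0738, 0.0687]
orientation: [[-0.989, 0.148, -0.0], [0.148, 0.989, -0.002], [0.0, -0.002, -1.0]]
wrist_force: [-3.0, 0.2, 1.4]
finger_gap: 0.499
gripper_force: 1.4
```

>>> carry_out([
  [[0,0,0,0.001,-0.0001,0,0.5],[0,0,0,0.002,-0.0003,0,0.5],[0,0,0,0.002,-0.0003,0,0.5]],
])

```text
time: 24.3
ee_pos: [0.562, 0.0737, 0.0687]
orientation: [[-0.989, 0.148, -0.003], [0.148, 0.989, -0.002], [0.002, -0.002, -1.0]]
wrist_force: [-6.2, 1.0, 3.4]
finger_gap: 0.5
gripper_force: 3.0
```

>>> carry_out([
  [[0,0,0,0.001,-0.0001,0,0.5],[0,0,0,0.002,-0.0003,0,0.5],[0,0,0,0.002,-0.0003,0,0.5]],
])

```text
time: 24.6
ee_pos: [0.5621, 0.0737, 0.0685]
orientation: [[-0.989, 0.147, -0.006], [0.147, 0.989, -0.001], [0.006, -0.002, -1.0]]
wrist_force: [-11.2, 1.3, 7.5]
finger_gap: 0.499
gripper_force: 5.3
```

>>> carry_out([
  [[0,0,0,-0.008,0.001,0,0.5],[0,0,0,-0.016,0.002,0,0.5],[0,0,0,-0.016,0.002,0.02,0.5],[0,0,0,-0.016,0.002,0.05,0],[0,0,0,-0.003,-0.04,0.05,0],[0,0,0,0.008,-0.08,0.05,0],[0,0,0,0.017,-0.12,0.05,0],[0,0,0,0.017,-0.12,0.05,0],[0,0,0,0.017,-0.12,0.05,0]],
])

```text
time: 25.5
ee_pos: [0.5823, -0.0478, 0.1188]
orientation: [[-0.989, 0.15, 0.0], [0.15, 0.989, -0.002], [-0.001, -0.002, -1.0]]
wrist_force: [0.2, -0.9, -0.4]
finger_gap: -0.002
gripper_force: 0.0
```

```bash
python3 - <<'E'
from m import *
s=env.read_state();print(s["time"],s["ee_pos"],s["finger_gap"],(s["ee_pos"]-J0)@Rj,s["wrist_force"])
G=np.c_[-Rj[:,0],Rj[:,1],[0,0,-1]];print("turn",R.from_matrix(G@s["orientation"].T).as_rotvec())
check("scene",(np.arange(.03,.05,.002),np.arange(.02,.06,.002)))
check("top",(np.arange(.03,.05,.002),np.arange(.02,.06,.002)))
E
```

```text
25.5 [ 0.5823 -0.0478  0.1188] -0.00244986163092394 [ 0.0372 -0.0785  0.1188] [ 0.2236 -0.881  -0.4054]
turn [0.0018 0.0005 0.0023]
scene 0.97 [335.0, 207.1, 49.9, 28.5] 841
[0.8129 0.032  0.038 ]
[0.8128 0.034  0.038 ]
[0.8096 0.036  0.038 ]
[0.8092 0.03   0.038 ]
top 0.6 [222.1, 181.5, 28.1, 23.4] 433
[0.2425 0.042  0.056 ]
[0.2424 0.04   0.048 ]
[0.2423 0.042  0.048 ]
[0.242 0.042 0.054]
```

>>> carry_out([
  [[0,0,0,0,0,-0.025,0],[0,0,0,0,0,-0.05,0],[0,0,0,0,0,-0.052,0],[0,0,0,0,0,-0.052,0],[0,0,0,0.0006,0.004,-0.052,0],[0,0,0,0.0012,0.008,-0.052,0],[0,0,0,0.0018,0.012,-0.052,0],[0,0,0,0.0024,0.016,-0.052,0],[0,0,0,0.003,0.02,-0.052,0],[0,0,0,0.0036,0.024,-0.052,0],[0,0,0,0.0042,0.028,-0.052,0],[0,0,0,0.0048,0.032,-0.052,0]],
])

```text
time: 26.9
ee_pos: [0.5868, -0.0151, 0.0669]
orientation: [[-0.989, 0.148, -0.001], [0.148, 0.989, -0.003], [0.0, -0.003, -1.0]]
wrist_force: [-0.6, -4.0, 1.1]
finger_gap: -0.001
gripper_force: 1.7
```

>>> carry_out([
  [[0,0,0,0.0004,0.003,0,0],[0,0,0,0.0009,0.006,0,0],[0,0,0,0.0013,0.009,0,0],[0,0,0,0.0018,0.012,0,0]],
])

```text
time: 27.3
ee_pos: [0.5886, -0.0028, 0.0669]
orientation: [[-0.989, 0.148, -0.001], [0.148, 0.989, -0.002], [0.0, -0.002, -1.0]]
wrist_force: [-1.8, -3.7, 1.6]
finger_gap: 0.001
gripper_force: 2.1
```

```bash
python3 - <<'E'
from m import *
s=env.read_state();print(s["time"],(s["ee_pos"]-J0)@Rj,s["wrist_force"]@Rj)
check("scene",(np.arange(.03,.05,.002),np.arange(.03,.08,.002)))
E
```

```text
27.3 [ 0.0367 -0.033   0.0669] [-1.2032 -3.9487  1.6172]
scene 0.72 [340.8, 210.1, 50.5, 27.8] 854
[0.8123 0.03   0.058 ]
[0.8117 0.032  0.058 ]
[0.8113 0.038  0.058 ]
[0.8112 0.03   0.056 ]
```

>>> carry_out([
  [[0,0,0,0.0002,0.0015,0,0],[0,0,0,0.0004,0.003,0,0],[0,0,0,0.0007,0.0045,0,0],[0,0,0,0.0009,0.006,0,0],[0,0,0,0.0009,0.006,0,0]],
])

```text
time: 27.9
ee_pos: [0.5895, 0.0034, 0.0669]
orientation: [[-0.989, 0.148, -0.0], [0.148, 0.989, -0.002], [0.0, -0.002, -1.0]]
wrist_force: [-0.7, -4.1, 2.6]
finger_gap: -0.004
gripper_force: 2.1
```

>>> carry_out([
  [[0,0,0,0.0002,0.001,0,0],[0,0,0,0.0003,0.002,0,0],[0,0,0,0.0004,0.003,0,0],[0,0,0,0.0004,0.003,0,0]],
])

```text
time: 28.3
ee_pos: [0.5897, 0.0045, 0.0669]
orientation: [[-0.989, 0.149, -0.001], [0.149, 0.989, -0.005], [0.0, -0.006, -1.0]]
wrist_force: [-2.6, -10.0, 3.7]
finger_gap: 0.0
gripper_force: 5.2
```

>>> carry_out([
  [[0,0,0,0.0002,0.001,0,0],[0,0,0,0.0003,0.002,0,0],[0,0,0,0.0003,0.002,0,0]],
])

```text
time: 28.6
ee_pos: [0.5898, 0.0052, 0.0669]
orientation: [[-0.989, 0.15, -0.002], [0.15, 0.989, -0.008], [0.0, -0.008, -1.0]]
wrist_force: [-3.1, -14.1, 3.8]
finger_gap: -0.0
gripper_force: 7.4
```

>>> carry_out([
  [[0,0,0,0,-0.004,0,0],[0,0,0,-0.002,-0.015,0,0],[0,0,0,-0.003,-0.02,0.01,0],[0,0,0,-0.003,-0.02,0.05,0.5],[0,0,0,-0.025,0.02,0.05,0.5],[0,0,0,-0.045,0.06,0.05,0.5],[0,0,0,-0.053,0.092,0.05,0.5],[0,0,0,-0.053,0.092,0.05,0.5],[0,0,0,-0.053,0.092,0.02,0.5],[0,0,0,-0.053,0.092,0.001,0.5],[0,0,0,-0.053,0.092,0.001,0.5]],
])

```text
time: 29.7
ee_pos: [0.5354, 0.1, 0.0657]
orientation: [[-0.989, 0.148, -0.005], [0.148, 0.989, -0.001], [0.005, -0.002, -1.0]]
wrist_force: [-0.3, 0.5, 1.1]
finger_gap: 0.499
gripper_force: 0.0
```

```bash
python3 - <<'E'
from m import *
s=env.read_state();print(s["time"],(s["ee_pos"]-J0)@Rj,s["wrist_force"]@Rj)
check("scene",(np.arange(.03,.05,.002),np.arange(.05,.08,.001)))
E
```

```text
29.7 [-0.0312  0.0607  0.0657] [-0.3152  0.4081  1.0959]
scene 0.75 [344.8, 210.0, 49.5, 29.2] 864
scene 0.25 [434.8, 216.6, 30.6, 37.2] 819
[0.8347 0.03   0.065 ]
[0.8286 0.032  0.065 ]
[0.8233 0.032  0.064 ]
[0.8228 0.03   0.064 ]
```

>>> carry_out([
  [[0,0,0,0.006,-0.0009,0,0.5],[0,0,0,0.012,-0.0018,0,0.5],[0,0,0,0.018,-0.0027,0,0.5],[0,0,0,0.023,-0.0034,0,0.5],[0,0,0,0.026,-0.0039,0,0.5],[0,0,0,0.028,-0.0042,0,0.5],[0,0,0,0.03,-0.0044,0,0.5],[0,0,0,0.031,-0.0046,0,0.5],[0,0,0,0.032,-0.0047,0,0.5],[0,0,0,0.032,-0.0047,0,0.5]],
])

```text
time: 30.8
ee_pos: [0.5654, 0.0961, 0.0672]
orientation: [[-0.989, 0.147, -0.008], [0.147, 0.989, -0.001], [0.007, -0.002, -1.0]]
wrist_force: [-9.4, 0.8, 5.5]
finger_gap: 0.501
gripper_force: 4.5
```

>>> carry_out([
  [[0,0,0,-0.004,0.0005,0,0.5],[0,0,0,-0.016,0.002,0,0.5],[0,0,0,-0.016,0.002,0.03,0.5],[0,0,0,-0.016,0.002,0.05,0],[0,0,0,-0.003,-0.04,0.05,0],[0,0,0,0.008,-0.08,0.05,0],[0,0,0,0.018,-0.124,0.05,0],[0,0,0,0.018,-0.124,0.05,0],[0,0,0,0.018,-0.124,0.02,0],[0,0,0,0.018,-0.124,0.002,0],[0,0,0,0.018,-0.124,0.002,0],[0,0,0,0.018,-0.124,0.002,0]],
])

```text
time: 32.0
ee_pos: [0.587, -0.0279, 0.0699]
orientation: [[-0.989, 0.147, -0.001], [0.147, 0.989, -0.002], [0.001, -0.002, -1.0]]
wrist_force: [0.2, 0.7, 0.7]
finger_gap: 0.004
gripper_force: 0.0
```

```bash
python3 - <<'E'
from m import *
s=env.read_state();print(s["time"],(s["ee_pos"]-J0)@Rj,s["wrist_force"]@Rj)
check("scene",(np.arange(.03,.05,.002),np.arange(.05,.08,.001)))
E
```

```text
32.0 [ 0.0388 -0.0581  0.0699] [0.1438 0.7051 0.713 ]Traceback (most recent call last):
  File "<stdin>", line 3, in <module>
  File "m.py", line 14, in check
    m=r[0]["mask"].astype(np.float32)
      ~^^^
IndexError: list index out of range
```

>>> carry_out([
  [[0,0,0,0.0009,0.006,-0.002,0],[0,0,0,0.0018,0.012,-0.002,0],[0,0,0,0.0027,0.018,-0.002,0],[0,0,0,0.0036,0.024,-0.002,0],[0,0,0,0.004,0.027,-0.002,0],[0,0,0,0.0043,0.029,-0.002,0],[0,0,0,0.0043,0.029,-0.002,0]],
])

```text
time: 32.8
ee_pos: [0.5915, 0.0009, 0.0678]
orientation: [[-0.989, 0.147, -0.001], [0.147, 0.989, -0.002], [0.0, -0.002, -1.0]]
wrist_force: [-0.3, -0.1, -0.5]
finger_gap: -0.001
gripper_force: 0.0
```

>>> carry_out([
  [[0,0,0,0.0002,0.0015,0,0],[0,0,0,0.0004,0.003,0,0],[0,0,0,0.0004,0.003,0,0]],
])

```text
time: 33.1
ee_pos: [0.5919, 0.0032, 0.0678]
orientation: [[-0.989, 0.148, -0.001], [0.148, 0.989, -0.002], [0.0, -0.003, -1.0]]
wrist_force: [-1.3, -0.8, 0.1]
finger_gap: -0.001
gripper_force: 0.6
```

>>> carry_out([
  [[0,0,0,0.0002,0.0015,0,0],[0,0,0,0.0004,0.003,0,0],[0,0,0,0.0004,0.003,0,0]],
])

```text
time: 33.4
ee_pos: [0.592, 0.0043, 0.0678]
orientation: [[-0.989, 0.15, -0.001], [0.15, 0.989, -0.006], [0.0, -0.007, -1.0]]
wrist_force: [-1.0, -7.9, 1.4]
finger_gap: -0.004
gripper_force: 4.3
```

>>> carry_out([
  [[0,0,0,0,-0.004,0,0],[0,0,0,-0.002,-0.015,0,0],[0,0,0,-0.003,-0.02,0.01,0],[0,0,0,-0.003,-0.02,0.05,0],[0,0,0,-0.003,-0.02,0.1,0],[0,0,0,-0.02,-0.06,0.14,0],[0,0,0,-0.04,-0.1,0.16,0],[0,0,0,-0.06,-0.15,0.16,0],[0,0,0,-0.08,-0.2,0.16,0],[0,0,0,-0.1,-0.25,0.16,0],[0,0,0,-0.12,-0.3,0.16,0],[0,0,0,-0.14,-0.34,0.16,0],[0,0,0,-0.14,-0.34,0.16,0]],
])

```text
time: 34.7
ee_pos: [0.4503, -0.3375, 0.2286]
orientation: [[-0.988, 0.153, 0.0], [0.153, 0.988, -0.003], [-0.001, -0.003, -1.0]]
wrist_force: [0.8, 0.8, -0.9]
finger_gap: -0.004
gripper_force: 0.0
```

```bash
python3 - <<'E'
from m import *
s=env.read_state();print(s["time"],s["ee_pos"],s["wrist_force"])
for c in("top","scene"):
    try:check(c,(np.arange(.034,.048,.001),np.arange(.055,.075,.001)))
    except Exception as e:print(c,e)
im=env.camera("top");cv2.imwrite("pics/t9.png",im[:,:,::-1])
q=unproj([[d["xy"][0],d["xy"][1]] for d in env.spot_point("offcut_a","top")],.01,"top");print("offcuts jig",(q-J0)@Rj)
d=env.spot_point("float","top")[0];print("float",d,unproj(d["xy"],0,"top"))
# deck/fence gap: colours across tile edge, and red pad face, in jig coords (z=.063)
hsv=cv2.cvtColor(im,cv2.COLOR_RGB2HSV)
for y in(.0,.03,.06,.09,.12):
    xs=np.arange(.0,.082,.004);uv=proj(np.c_[xs,np.full(len(xs),y),np.full(len(xs),.061)]@Rj.T+J0,"top")
    print(y,[int(im[int(round(v)),int(round(u))].sum()) for u,v in uv])
red=((hsv[...,0]<6)|(hsv[...,0]>174))&(hsv[...,1]>190)&(hsv[...,2]>80);v,u=np.nonzero(red)
w=(unproj(np.c_[u,v],.063,"top")-J0)@Rj;k=(w[:,1]>.1)&(w[:,1]<.17)&(abs(w[:,0])<.08);print("red",k.sum(),w[k].min(0),w[k].max(0),np.median(w[k],0))
E
```

```text
34.7 [ 0.4503 -0.3375  0.2286] [ 0.7929  0.7757 -0.9231]
top 0.57 [214.5, 179.6, 69.1, 27.6] 1704
[0.9525 0.041  0.067 ]
[0.9515 0.041  0.066 ]
[0.9479 0.041  0.065 ]
[0.947 0.041 0.068]
scene 0.97 [343.8, 210.9, 49.4, 26.9] 858
scene 0.7 [288.0, 190.6, 19.9, 14.8] 187
[0.8198 0.035  0.065 ]
[0.8187 0.038  0.065 ]
[0.8181 0.034  0.064 ]
[0.8179 0.034  0.065 ]
offcuts jig [[ 0.0437 -0.2196  0.01  ]
 [-0.0295 -0.1833  0.01  ]
 [-0.1813 -0.1639  0.01  ]
 [-0.0433 -0.1972  0.01  ]
 [-0.002   0.2986  0.01  ]]
float {'xy': [159.6, 269.6], 'conf': 0.58} [[0.4463 0.3293 0.    ]]
0.0 [378, 374, 256, 461, 204, 498, 503, 487, 214, 181, 176, 174, 179, 439, 486, 481, 325, 360, 328, 466, 477]
0.03 [360, 380, 241, 455, 176, 499, 489, 481, 489, 468, 473, 496, 488, 482, 495, 501, 279, 413, 371, 467, 461]
0.06 [374, 369, 223, 454, 164, 487, 490, 485, 415, 210, 224, 269, 412, 495, 483, 493, 272, 423, 349, 477, 462]
0.09 [358, 369, 214, 446, 165, 495, 265, 209, 235, 236, 229, 236, 221, 218, 361, 478, 248, 294, 426, 476, 465]
0.12 [229, 222, 159, 445, 175, 494, 502, 458, 197, 168, 176, 171, 156, 449, 484, 486, 247, 305, 465, 470, 456]
red 51 [-0.0572  0.1478  0.063 ] [0.0467 0.1535 0.063 ] [-0.0042  0.1516  0.063 ]
```

```bash
python3 - <<'E'
from m import *
def load(f):return cv2.imread(f)[:,:,::-1].astype(np.float32)
im=load("pics/t9.png")
ys=np.arange(-.005,.136,.007);A=[]
def prof(im,xs,y,z):
    uv=proj(np.c_[xs,np.full(len(xs),y),np.full(len(xs),z)]@Rj.T+J0,"top").astype(np.float32)
    return cv2.remap(im,uv[None,:,0],uv[None,:,1],cv2.INTER_LINEAR)[0]
for y in ys:
    xs=np.arange(.056,.0735,.0003);p=prof(im,xs,y,.063)[:,0];w=np.clip(470-0-prof(im,xs,y,.063).sum(1),0,None)
    w=np.clip(140-p,0,None);c1=(w*xs).sum()/w.sum()
    x2=np.arange(.005,.024,.0003);w=np.clip(140-prof(im,x2,y,.063)[:,0],0,None);c2=(w*x2).sum()/w.sum()
    x3=np.arange(.08,.1,.0003);q=prof(im,x3,y,.059).sum(1);h=(q[:8].mean()+q[-8:].mean())/2;c3=x3[np.argmax(q<h)]
    A.append([y,c1,c2,c3])
A=np.array(A);print(A*1e3)
for i in(1,2,3):print("slope mrad",1e3*np.polyfit(A[:,0],A[:,i],1)[0])
for f in("pics/top0.png","pics/t9.png"):
    im=load(f);print(f)
    for x in(-.04,-.02,0.):
        yy=np.arange(.11,.17,.0005);uv=proj(np.c_[np.full(len(yy),x),yy,np.full(len(yy),.063)]@Rj.T+J0,"top").astype(np.float32)
        q=cv2.remap(im,uv[None,:,0],uv[None,:,1],cv2.INTER_LINEAR)[0];w=np.clip(q[:,0]-1.5*q[:,1:].max(1)-20,0,None);print(x,(w*yy).sum()/w.sum())
E
```

```text
[[ -5.      65.5037  12.9061  90.8   ]
 [  2.      66.7511  12.7705  90.5   ]
 [  9.      64.035   13.8541  90.2   ]
 [ 16.      65.4152  12.8768  90.8   ]
 [ 23.      64.8984  12.5276  80.    ]
 [ 30.      65.7275  12.6738  90.8   ]
 [ 37.      66.2313  12.4544  90.5   ]
 [ 44.      65.707   13.0867  90.2   ]
 [ 51.      65.0992  12.939   90.8   ]
 [ 58.      65.2793  12.7901  90.5   ]
 [ 65.      66.5238  12.4822  90.5   ]
 [ 72.      65.9268  13.2166  89.9   ]
 [ 79.      65.5339  12.8965  90.2   ]
 [ 86.      65.0876  12.3235  90.5   ]
 [ 93.      65.7847  12.6103  90.5   ]
 [100.      66.2068  12.5528  90.2   ]
 [107.      65.6678  11.8308  90.2   ]
 [114.      65.535   11.3243  90.5   ]
 [121.      65.4989  11.2995  90.8   ]
 [128.      65.3694  12.4606  90.5   ]
 [135.      65.4816  12.3461  90.2   ]]
slope mrad 0.8866654300788086
slope mrad -8.497751045737333
slope mrad 10.018552875695498
pics/top0.png
-0.04 0.1413055935567694
-0.02 0.14129576634637453
0.0 0.1410397103083467
pics/t9.png
-0.04 0.15093834277867324
-0.02 0.15115054289091792
0.0 0.14906884699557763
```

```bash
python3 -c "
from bench import env
print(env.close_job())"
```

```text
the job is handed in; nothing more can be done
None
```

Job handed in at about 35 s. The three offcuts are in the tray and the float is back on the bench. The tile is flush along the fence, with the red pad pressed in (about 9.7 mm by the camera; the push force rose sharply with almost no further travel). The verdict isn't shown to me.

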